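# Sweep the shaft collars through the gate into the slot

## Task

Using only the fingertips, gently push the three steel shaft collars across the bench, one at a time, through the narrow gate of the low aluminium frame until all three stand in a row wholly inside its slot, past the gate. Do not pinch, lift or tip any collar, and leave the brass collar and the other things around the frame where they are.

Things in the scene. Friction and masses are not known exactly. Their poses are not given: they have to be found in the camera images.
- frame: low pale aluminium guide frame screwed to the bench, open below (collars slide on the bench top). Origin on the bench top in the middle of the gate; x points through the gate and along the slot, z up. Wings, jambs and rails are only 8 mm high (screw heads 9 mm, yellow stop 11 mm): fingertips held about 13 mm above the bench pass over them and still push a collar.
- gate (a point): middle of the gate, at bench height, axes as the frame's. Gate: 41 mm wide between two round steel jambs 12 mm across; before it two wings flared at 45 degrees, 125 mm apart at their outer ends 40 mm before the gate
- slot (a point): middle of the slot behind the gate, 66 mm past the gate, at bench height. The slot is 46 mm wide between straight rails and 132 mm long from the gate to the face of the yellow stop; three collars in a row fill 108 mm of it
- collar_brass: brass-yellow shaft collar of the same size as the steel ones, loose, standing among them at the start; must stay. Origin at the centre of its underside.
- pipe_tape: small white roll of pipe tape, 52 mm across, 22 mm high, loose, beside the slot; origin at the centre of its underside
- bolt: bolt standing on its head, 17x19x42 mm, loose, beside the slot; origin at the centre of its underside
- guide: teal drill guide lying flat, 36x90x11 mm (long along its y), loose, beyond the yellow stop; origin at the centre of its underside
- collar_a: plain steel-grey shaft collar standing loose on the bench: a short ring, outside diameter 36 mm, bore 18 mm, 24 mm high, about 0.12 kg; origin at the centre of its underside, z up along its bore. Slides easily.
- collar_b: plain steel-grey shaft collar standing loose on the bench: a short ring, outside diameter 36 mm, bore 18 mm, 24 mm high, about 0.12 kg; origin at the centre of its underside, z up along its bore. Slides easily.
- collar_c: plain steel-grey shaft collar standing loose on the bench: a short ring, outside diameter 36 mm, bore 18 mm, 24 mm high, about 0.12 kg; origin at the centre of its underside, z up along its bore. Slides easily.
There are look-alikes about, which are no part of the job. Leave any pink, purple or turquoise look-alike of the collar_b alone.

How it is judged:
By the outcome, as a careful person would: the job done as asked, in the order asked, and still so for the second after the job is handed in, with the robot touching nothing.
It also fails if it takes over 64 s, if anything falls off the work surface, if the arm or the gripper's body presses on something with over 40 N, if the wrist force passes 120 N, or if a joint passes its speed limit or range.

## Robot

A 7-joint arm with a two-finger parallel gripper is mounted at the origin on a cart in front of the work surface, level with it; the furniture and walls round the work are solid. World frame = base frame: x ahead of the robot, y to its left, z up, the work surface at z = 0. Lengths are in m, angles in rad, forces in N, time in s.
With the tool pointing down it reaches from about 0.4 to 0.85 m from the base axis. Payload 4.5 kg.
Tool frame: the origin (TCP) lies midway between the tips of the shut fingers; the grasp point (between the pads) lies 19 mm behind it; z points along the fingers, y is the line along which they close (so a half turn about z gives the same grasp; the last joint's range is limited). The gripper opens to 88 mm and grips with 3 to 60 N. Pads are 18 mm wide; open, the fingers measure 123 mm over their backs; the gripper's body (75 mm by 187 mm) begins 45 mm behind the grasp point.
Start: joints at [-1.124, 0.689, -0.195, 1.565, 0.157, 0.902, -0.215], TCP at [0.251, 0.573, 0.21] pointing down, gripper open.
Joint ranges: [-3.01, 3.01], [-0.46, 2.08], [-1.47, 1.51], [0.13, 2.56], [-1, 4.14], [0.04, 2.09], [-2.66, 2.66]. Speed limits (rad/s): [2.57, 2.57, 3.14, 3.14, 3.14, 3.14, 3.14].

## Interface

Orientations are given as a unit quaternion [x, y, z, w].
In Python, from plant import r gives the robot as it stands. The module is installed in compiled form; this text tells all that it offers.
- The arm moves only by the tool step_arm, never from a script. Its argument "series" is a list of rows, each a list of 7 numbers: the shift along the world's x, y, z in mm, then the turn, a rotation vector about the world's x, y, z in rad, then the closure, from 0 (fully open) to 1 (shut). A call has 1 to 20 rows; each row shifts and turns the commanded pose from where the row before left it; what a row does not reach is not made up. A row lasts 1/10 s, in which the tool goes at most 50 mm and 8.59 degrees, less where a joint would pass 70% of its speed; a pose out of reach is approached as far as the arm can. A call is refused whole if a number of a shift passes 50 or a number of a turn 0.15, either way. A call with a gripper value outside its range is refused whole. The fingers move at their own pace and stop on an object; "force" is the grip in N (left out, the last holds). Time passes only in rows, so rows that do not move let the fingers close. It gives the time, the measured TCP pose, the force, the opening and the grip force at its end, in the units of the state.
- r.get_state(): the state, without advancing time (a new reading comes with each control period).
- r.snapshot(name): name is "side" or "top" or "wrist"; returns (picture, depth): 420x560x3 uint8, blue, green, red; 420x560 float32, m along the optical axis (not along the pixel's ray), 0 where there is no reading.
- r.get_calibration(name): a dict with "intrinsics" (3x3 intrinsics, pixels), "pose" (4x4, takes a point from camera to world coordinates). Camera axes: x right, y up, looking along -z (the intrinsics and any distortion apply to the point x, -y, -z); pixel columns grow to the right and rows downward; lengths in m; the calibration is good to about 2 mm. A picture is of the moment at which its call begins: read the wrist's pose just before it. get_calibration takes no time and is no camera call; for the wrist camera it gives the pose at the moment of the call.
- r.finish_job(): hands the job in; it is judged then, once.
The state is a dict: "clock": time; "q": joint angles; "qd": joint speeds; "joint_torque": joint torques, N m; "tool_pos": TCP position; "eef_rot": TCP orientation; "contact_force": force on the tool from outside, world axes, zero at the start; "moment": the same for the moment, N m; "opening": opening from 0.0 (shut) to 1.0 (fully open); "finger_force": force on a finger pad.
Only numpy, scipy, OpenCV 4.12 (cv2) and the standard library are available. Lean on these libraries where they do the work, as an engineer would, in place of code of your own. Each camera call takes 0.05 s, during which the arm holds its last target. There are 200 camera calls.

## Working session

There is one attempt and no reset: what is moved stays moved. The work goes in short steps, Python scripts to look and compute and a tool call to move; the robot and the scene stay as the last step left them, time stands still between calls to the robot, and variables do not carry over. Pictures are saved under pics/ and viewed, at most 10 in all, crops included, and the job is handed in when it is done.

Besides the shell and the picture viewer there is one more tool, called after "Emit:" by a JSON object that holds its "name" and its "arguments", one argument or row to a line. step_arm: Moves the arm, as the interface text tells. Its arguments: {"type":"object","properties":{"series":{"type":"array"},"force":{"type":"number"}},"required":["series"]}

```bash
mkdir -p pics
python3 - <<'E'
from plant import r
import cv2,numpy as np
for n in("top","side"):
    im,d=r.snapshot(n); cv2.imwrite(f"pics/{n}0.png",im); np.save(f"pics/{n}0.npy",d)
    c=r.get_calibration(n); print(n,c)
s=r.get_state(); print(s)
E
```

```text
top {'intrinsics': array([[414.23832585,   0.        , 282.26051761],
       [  0.        , 414.23832585, 212.48281664],
       [  0.        ,   0.        ,   1.        ]]), 'pose': array([[ 0.01132917,  0.99434878, -0.10555636,  0.42787966],
       [-0.99975722,  0.00926873, -0.01998993, -0.03018395],
       [-0.01889858,  0.10575721,  0.99421238,  1.01791462],
       [ 0.        ,  0.        ,  0.        ,  1.        ]])}
side {'intrinsics': array([[422.92981112,   0.        , 276.95929531],
       [  0.        , 422.92981112, 212.04880566],
       [  0.        ,   0.        ,   1.        ]]), 'pose': array([[-0.99763968, -0.0559625 ,  0.03979031,  0.57453858],
       [ 0.06850941, -0.85036739,  0.52171042,  0.44344866],
       [ 0.00464016,  0.52320502,  0.85219421,  0.77793695],
       [ 0.        ,  0.        ,  0.        ,  1.        ]])}
{'clock': 0.1, 'q': array([-1.12425881,  0.68990039, -0.19452804,  1.56620088,  0.15728378,
        0.90249397, -0.2150941 ]), 'qd': array([ 9.08511847e-04, -2.19835090e-03, -4.11540451e-04, -3.60915912e-03,
        3.42480001e-05, -8.42409374e-04,  6.25328751e-04]), 'joint_torque': array([-3.88059460e-03, -5.28496385e+01, -1.27167284e+00, -1.53834683e+01,
       -5.25644724e-02,  1.99900445e-03,  4.39202825e-05]), 'tool_pos': array([0.25049455, 0.57195804, 0.20970072]), 'eef_rot': array([ 2.04871041e-01,  9.78788642e-01, -7.98223778e-04, -1.17144742e-04]), 'contact_force': array([-0.51413561,  0.47772024, -0.43171135]), 'moment': array([-0.01834187,  0.03100873, -0.03262833]), 'finger_force': 0.0, 'opening': 0.9964368707911813}
```

View pics/top0.png

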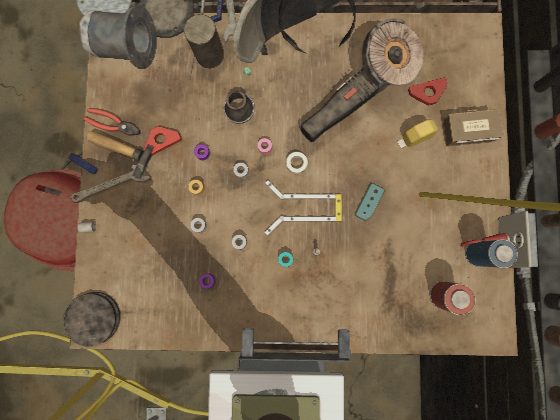

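View pics/side0.png

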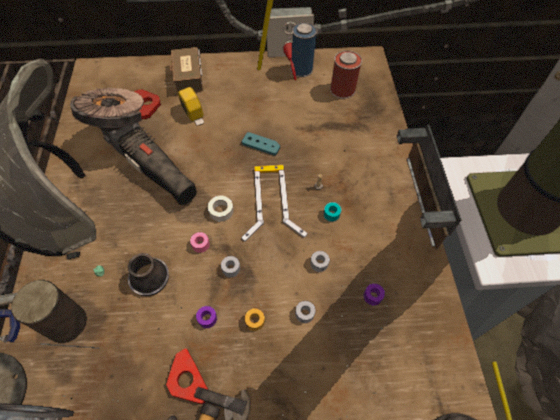

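The top view shows steel collars near (240,170), (198,225) and (239,242), with brass at (196,186). The gate is near (283,207), and the slot runs right to the yellow stop at (339,207). The side view agrees. Next I'll measure these precisely.

```bash
cat > h.py <<'E'
import cv2,numpy as np
from plant import r
def cast(n,uv,z,cal=None):
    c=cal or r.get_calibration(n);K=c["intrinsics"];T=c["pose"]
    uv=np.atleast_2d(np.asarray(uv,float))
    d=np.c_[(uv[:,0]-K[0,2])/K[0,0],-(uv[:,1]-K[1,2])/K[1,1],-np.ones(len(uv))]@T[:3,:3].T
    o=T[:3,3]; return o+d*((z-o[2])/d[:,2])[:,None]
def proj(n,P):
    c=r.get_calibration(n);K=c["intrinsics"];T=c["pose"]
    p=(np.atleast_2d(P)-T[:3,3])@T[:3,:3]
    return np.c_[K[0,0]*p[:,0]/-p[:,2]+K[0,2],K[1,1]*-p[:,1]/-p[:,2]+K[1,2]]
E
python3 - <<'E'
from h import *
t=cv2.imread("pics/top0.png");s=cv2.imread("pics/side0.png")
def ringfit(n,im,uv):
    # ring = bright pixels in the neighbourhood; min enclosing circle of top face cast to z=.024
    u,v=map(int,uv);w=16;c=im[v-w:v+w,u-w:u+w]
    hsv=cv2.cvtColor(c,cv2.COLOR_BGR2HSV).astype(int)
    g=c.min(2) # steel: min channel high compared to wood
    m=(g>np.percentile(g,50)+0.45*(g.max()-np.percentile(g,50))).astype(np.uint8)
    k,l,st,ce=cv2.connectedComponentsWithStats(m); i=1+st[1:,4].argmax()
    ys,xs=np.where(l==i);P=cast(n,np.c_[xs+u-w,ys+v-w],.024)[:,:2]*1000
    (cx,cy),R=cv2.minEnclosingCircle(P.astype(np.float32)); return np.round([cx,cy,R,len(xs)],1)
for a,b in (((240,170),(230,267)),((198,225),(305,311)),((239,242),(319,261))):
    print(ringfit("top",t,a),ringfit("side",s,b))
# yellow stop
for n,im,bx in(("top",t,(330,190,348,225)),("side",s,(250,160,290,178))):
    h=cv2.cvtColor(im,cv2.COLOR_BGR2HSV);m=cv2.inRange(h,(18,120,100),(35,255,255))
    q=np.zeros_like(m);q[bx[1]:bx[3],bx[0]:bx[2]]=m[bx[1]:bx[3],bx[0]:bx[2]]
    ys,xs=np.where(q>0);P=cast(n,np.c_[xs,ys],.011)[:,:2]*1000
    print(n,"stop",len(xs),cv2.minAreaRect(P.astype(np.float32)),P.mean(0))
# rails: pale pixels near
for n,im,bx in(("top",t,(260,175,336,240)),("side",s,(240,172,310,245))):
    x0,y0,x1,y1=bx;g=im.min(2);m=np.zeros_like(g);m[y0:y1,x0:x1]=(g[y0:y1,x0:x1]>140)
    k,l,st,ce=cv2.connectedComponentsWithStats(m)
    for i in range(1,k):
        if st[i,4]<15: continue
        ys,xs=np.where(l==i);P=cast(n,np.c_[xs,ys],.008)[:,:2]*1000
        print(n,st[i],np.round(P.mean(0)),P.min(0).round(),P.max(0).round())
        sel=P[P[:,1]<-55]   # straight part
        if len(sel)>10:print("  line",cv2.fitLine(sel.astype(np.float32),cv2.DIST_HUBER,0,.01,.01).ravel())
d=np.load("pics/top0.npy")
print("funnel top z",1.018-d[90:120,225:252].min(),"grinder",1.018-d[60:140,300:360].min())
cr=lambda im,b,f:cv2.resize(im[b[1]:b[3],b[0]:b[2]],None,fx=f,fy=f,interpolation=cv2.INTER_CUBIC)
cv2.imwrite("pics/c1.png",np.hstack([cr(t,(255,165,355,265),4),cr(s,(225,150,325,250),4)]))
E
```

```text
[639.3  94.4  17.9 115. ] [639.   93.8  17.9 183. ]
[502.1 194.7  17.3 111. ] [502.2 194.7  18.  213. ]
[462.5  94.   17.2 112. ] [462.7  94.3  18.  170. ]
top stop 169 ((548.4005737304688, -145.90626525878906), (14.64671802520752, 66.51448059082031), 89.79209899902344) [ 548.94625705 -146.22704963]
side stop 194 ((549.6309814453125, -142.56936645507812), (66.70109558105469, 23.482776641845703), 0.2862376570701599) [ 549.28313851 -144.43584217]
top [265 181   5   4  16] [609.  29.] [606.  24.] [613.  34.]
top [269 184  67  15 246] [580. -48.] [ 571. -139.] [606.  24.]
  line [ 1.04433345e-02 -9.99945462e-01  5.76673584e+02 -9.59176712e+01]
top [264 216  72  19 303] [515. -47.] [ 482. -139.] [526.  34.]
  line [ 2.9879848e-02 -9.9955350e-01  5.2054315e+02 -8.7651062e+01]
side [255 172   7  39 184] [577. -85.] [ 571. -137.] [582. -36.]
  line [ 3.7071183e-03  9.9999315e-01  5.7684393e+02 -9.4834679e+01]
side [279 172   9  37 176] [521. -82.] [ 515. -134.] [527. -37.]
  line [ 1.2520112e-03  9.9999923e-01  5.2096246e+02 -9.2868317e+01]
side [283 210  24  26 154] [509.   1.] [482. -32.] [527.  31.]
side [242 212  21  28 170] [589.   3.] [571. -31.] [615.  33.]
funnel top z 1.018 grinder 1.018
```

View pics/c1.png

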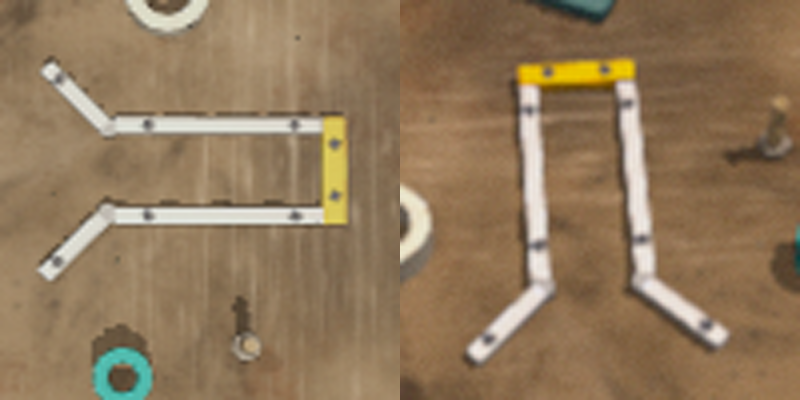

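The crop shows both rails parallel to world y, a stop face at y≈-138 mm and wing tips at y≈+34 mm. So the gate is at about (549, -6) mm and the slot heads along -y; the collars agree between views to within 1 mm. I'll push with the fingers part open as a fork, starting with collar B at (502,195).

Emit:
{"name": "step_arm", "arguments": {
  "series": [
    [12,-19,-8,0,0,-0.02,0.727],
    [12,-19,-8,0,0,-0.02,0.727],
    [12,-19,-8,0,0,-0.02,0.727],
    [12,-19,-8,0,0,-0.02,0.727],
    [12,-19,-8,0,0,-0.02,0.727],
    [12,-19,-8,0,0,-0.02,0.727],
    [12,-19,-8,0,0,-0.02,0.727],
    [12,-19,-8,0,0,-0.02,0.727],
    [12,-19,-8,0,0,-0.02,0.727],
    [12,-19,-8,0,0,-0.02,0.727],
    [12,-19,-8,0,0,-0.02,0.727],
    [12,-19,-8,0,0,-0.02,0.727],
    [12,-19,-8,0,0,-0.02,0.727],
    [12,-19,-8,0,0,-0.02,0.727],
    [12,-19,-8,0,0,-0.02,0.727],
    [12,-19,-8,0,0,-0.02,0.727],
    [12,-19,-8,0,0,-0.02,0.727],
    [12,-19,-8,0,0,-0.02,0.727],
    [0,0,0,0,0,0,0.727],
    [0,0,0,0,0,0,0.727]
  ],
  "force": 10
}}

```text
clock: 2.1
tool_pos: [0.4664, 0.2307, 0.0662]
eef_rot: [0.377, 0.926, 0.0, -0.0]
contact_force: [-1.0, 0.5, -0.6]
opening: 0.271
finger_force: 0.0
```

```bash
cat > plan.py <<'E'
import sys,numpy as np
# car-like: C start, th0 (rad; heading u=(sin th,-cos th)), R, end y, step ; axis x=549
def plan(C,th0,R,yend,step,D=22.4,X=549,Y=None):
    C=np.array(C,float);s=np.sign(th0);lat=abs(X-C[0]);a=abs(th0)
    L1=(lat-R*(1-np.cos(a)))/np.sin(a)
    pts=[];t=-27.6
    ds=0.5;p=C.copy();th=th0;u=lambda th:np.array([np.sin(th),-np.cos(th)])
    p=C-27.6*u(th);trav=-27.6;path=[(p.copy(),th)]
    while p[1]>yend:
        if trav>L1: th=s*max(0,a-(trav-L1)/R)
        p=p+ds*u(th);trav+=ds;path.append((p.copy(),th))
    T=np.array([np.r_[q-D*u(h),h] for q,h in path])
    idx=list(range(0,len(T),int(step/ds)));idx+= [len(T)-1] if idx[-1]!=len(T)-1 else []
    T=T[idx];q=np.c_[np.round(T[:,:2]*2)/2,np.round(T[:,2],2)]
    print("start",q[0],"end",q[-1],"straight",L1)
    d=np.diff(q,axis=0)
    for i in range(0,len(d),20):print("--",*[f"[{a:g},{b:g},0,0,0,{round(c,2):g},0.727]" for a,b,c in d[i:i+20]],sep=",")
a=list(map(float,sys.argv[1:]));plan(a[:2],*a[2:])
E
python3 plan.py 502 195 0.785 80 -117 8
```

```text
start [466.5  230.5    0.78] end [549. -95.   0.] straight 33.37609095431941
--,[6,-6,0,0,0,0,0.727],[5.5,-5.5,0,0,0,0,0.727],[5.5,-5.5,0,0,0,0,0.727],[6,-6,0,0,0,0,0.727],[5.5,-5.5,0,0,0,0,0.727],[5.5,-5.5,0,0,0,0,0.727],[5.5,-5.5,0,0,0,0,0.727],[6.5,-5.5,0,0,0,-0.03,0.727],[6.5,-4.5,0,0,0,-0.1,0.727],[6.5,-5.5,0,0,0,-0.1,0.727],[6,-6,0,0,0,-0.1,0.727],[5,-6.5,0,0,0,-0.1,0.727],[4.5,-7,0,0,0,-0.1,0.727],[4,-7,0,0,0,-0.1,0.727],[3,-8,0,0,0,-0.1,0.727],[1,-8,0,0,0,-0.05,0.727],[0,-8,0,0,0,0,0.727],[0,-8,0,0,0,0,0.727],[0,-8,0,0,0,0,0.727],[0,-8,0,0,0,0,0.727]
--,[0,-8,0,0,0,0,0.727],[0,-8,0,0,0,0,0.727],[0,-8,0,0,0,0,0.727],[0,-8,0,0,0,0,0.727],[0,-8,0,0,0,0,0.727],[0,-8,0,0,0,0,0.727],[0,-8,0,0,0,0,0.727],[0,-8,0,0,0,0,0.727],[0,-8,0,0,0,0,0.727],[0,-8,0,0,0,0,0.727],[0,-8,0,0,0,0,0.727],[0,-8,0,0,0,0,0.727],[0,-8,0,0,0,0,0.727],[0,-8,0,0,0,0,0.727],[0,-8,0,0,0,0,0.727],[0,-8,0,0,0,0,0.727],[0,-8,0,0,0,0,0.727],[0,-8,0,0,0,0,0.727],[0,-8,0,0,0,0,0.727],[0,-8,0,0,0,0,0.727]
--,[0,-8,0,0,0,0,0.727],[0,-8,0,0,0,0,0.727],[0,-8,0,0,0,0,0.727],[0,-8,0,0,0,0,0.727],[0,-4,0,0,0,0,0.727]
```

Emit:
{"name": "step_arm", "arguments": {
  "series": [
    [0,0,-14,0,0,0,0.727],
    [0,0,-14,0,0,0,0.727],
    [0,0,-14,0,0,-0.01,0.727],
    [0,0,-11,0,0,0,0.727],
    [0,0,0,0,0,0,0.727]
  ]
}}

```text
clock: 2.6
tool_pos: [0.4654, 0.2316, 0.0125]
eef_rot: [0.38, 0.925, -0.0, -0.001]
contact_force: [-0.3, -0.4, 0.7]
opening: 0.274
finger_force: 0.0
```

Emit:
{"name": "step_arm", "arguments": {
  "series": [
    [6,-6,1,0,0,0,0.727],
    [5.5,-5.5,0,0,0,0,0.727],
    [5.5,-5.5,0,0,0,0,0.727],
    [6,-6,0,0,0,0,0.727],
    [5.5,-5.5,0,0,0,0,0.727],
    [5.5,-5.5,0,0,0,0,0.727],
    [5.5,-5.5,0,0,0,0,0.727],
    [6.5,-5.5,0,0,0,-0.03,0.727],
    [6.5,-4.5,0,0,0,-0.1,0.727],
    [6.5,-5.5,0,0,0,-0.1,0.727],
    [6,-6,0,0,0,-0.1,0.727],
    [5,-6.5,0,0,0,-0.1,0.727],
    [4.5,-7,0,0,0,-0.1,0.727],
    [4,-7,0,0,0,-0.1,0.727],
    [3,-8,0,0,0,-0.1,0.727],
    [1,-8,0,0,0,-0.05,0.727],
    [0,-6,0,0,0,0,0.727],
    [0,-4,0,0,0,0,0.727],
    [0,-2,0,0,0,0,0.727],
    [0,0,0,0,0,0,0.727]
  ]
}}

```text
clock: 4.6
tool_pos: [0.5491, 0.1208, 0.0144]
eef_rot: [0.704, 0.71, -0.0, -0.0]
contact_force: [0.2, 0.3, 1.3]
opening: 0.271
finger_force: 0.0
```

Run:
```python
from h import *
t,_=r.snapshot("top");s,_=r.snapshot("side")
cr=lambda im,b,f:cv2.resize(im[b[1]:b[3],b[0]:b[2]],None,fx=f,fy=f,interpolation=cv2.INTER_CUBIC)
cv2.imwrite("pics/c2.png",np.hstack([cr(t,(180,130,380,290),2),cr(s,(200,170,400,330),2)]))
```

```text
(no output)
```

View pics/c2.png

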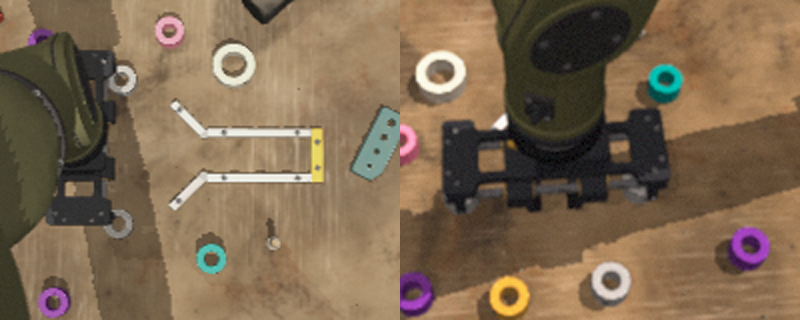

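The side view still shows a steel collar at (305,311), so B apparently hasn't moved. I need to check that and see where the fingertips really are.

Run:
```python
from h import *
t,dt=r.snapshot("top");s,ds=r.snapshot("side");w,dw=r.snapshot("wrist")
print(r.get_state()["tool_pos"])
c=r.get_calibration("wrist");print(c)
K=c["intrinsics"];T=c["pose"]
print("depth side at B",ds[305:318,299:312].round(3)[::3,::3])
def zmap(n,d,b):
    c=r.get_calibration(n);K=c["intrinsics"];T=c["pose"];v,u=np.mgrid[b[1]:b[3],b[0]:b[2]];D=d[b[1]:b[3],b[0]:b[2]]
    P=np.stack([(u-K[0,2])/K[0,0]*D,-(v-K[1,2])/K[1,1]*D,-D],-1)@T[:3,:3].T+T[:3,3];return P[D>0]
P=zmap("side",ds,(285,292,325,330));m=P[:,2]>.012;print("B top pts",P[m].mean(0).round(4),P[:,2].max(),m.sum(), P[m].min(0),P[m].max(0))
print("tool px side",proj("side",[.549,.121,.014]),"top",proj("top",[.549,.121,.014]))
cv2.imwrite("pics/w1.png",w)
```

```text
[0.54915815 0.12152844 0.01444612]
{'intrinsics': array([[368.95941957,   0.        , 276.39690609],
       [  0.        , 368.95941957, 203.84245488],
       [  0.        ,   0.        ,   1.        ]]), 'pose': array([[ 9.99963803e-01, -8.21277767e-03, -2.22316761e-03,
         5.47290482e-01],
       [ 8.49932136e-03,  9.52158602e-01,  3.05486101e-01,
         2.01059309e-01],
       [-3.92081264e-04, -3.05493939e-01,  9.52193940e-01,
         1.87809717e-01],
       [ 0.00000000e+00,  0.00000000e+00,  0.00000000e+00,
         1.00000000e+00]])}
depth side at B [[0.778 0.78  0.781 0.781 0.781]
 [0.777 0.787 0.792 0.783 0.777]
 [0.774 0.8   0.801 0.793 0.772]
 [0.772 0.796 0.799 0.773 0.773]
 [0.769 0.768 0.768 0.768 0.768]]
B top pts [0.5034 0.1968 0.0221] 0.027004147343799856 262 [0.48586209 0.17784092 0.01249427] [0.52078604 0.21342872 0.02700415]
tool px side [[276.87821202 276.01783559]] top [[228.82054738 206.08242102]]
```

View pics/w1.png

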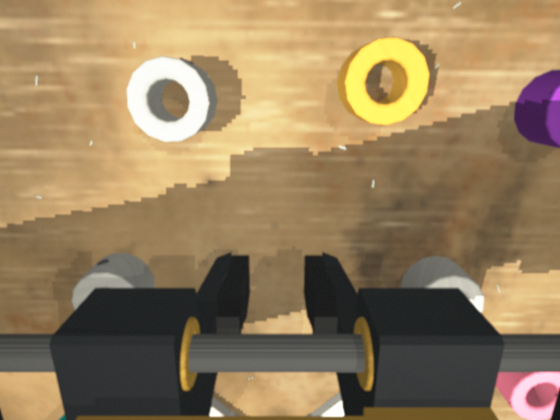

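The wrist view shows B at (170,100), unmoved, the brass at (387,82), and the fingertips at (235,257) and (320,257). The tips look higher than the TCP reading says, so I'll measure them from depth.

Run:
```python
from h import *
w,d=r.snapshot("wrist");c=r.get_calibration("wrist");K=c["intrinsics"];T=c["pose"]
v,u=np.mgrid[0:420,0:560]
P=np.stack([(u-K[0,2])/K[0,0]*d,-(v-K[1,2])/K[1,1]*d,-d],-1)@T[:3,:3].T+T[:3,3]
for uu in (215,225,235,242,260,312,320,330):
    print(uu,[(vv,*(P[vv,uu]*1000).round().astype(int)) for vv in range(250,336,12)])
for n,q in(("B",(140,100)),("B2",(170,68)),("brass",(387,52)),("bench",(280,120)),("bench",(50,60)),("A/C",(110,275))):print(n,(P[q[1],q[0]]*1000).round())
```

```text
215 [(250, np.int64(513), np.int64(113), np.int64(-2)), (262, np.int64(523), np.int64(132), np.int64(51)), (274, np.int64(524), np.int64(132), np.int64(62)), (286, np.int64(526), np.int64(132), np.int64(70)), (298, np.int64(527), np.int64(132), np.int64(78)), (310, np.int64(528), np.int64(132), np.int64(86)), (322, np.int64(528), np.int64(129), np.int64(88)), (334, np.int64(534), np.int64(148), np.int64(118))]
225 [(250, np.int64(519), np.int64(113), np.int64(-1)), (262, np.int64(527), np.int64(133), np.int64(52)), (274, np.int64(528), np.int64(132), np.int64(62)), (286, np.int64(529), np.int64(131), np.int64(68)), (298, np.int64(530), np.int64(130), np.int64(75)), (310, np.int64(531), np.int64(131), np.int64(83)), (322, np.int64(531), np.int64(128), np.int64(86)), (334, np.int64(536), np.int64(148), np.int64(119))]
235 [(250, np.int64(525), np.int64(113), np.int64(-1)), (262, np.int64(531), np.int64(131), np.int64(49)), (274, np.int64(532), np.int64(131), np.int64(60)), (286, np.int64(533), np.int64(131), np.int64(69)), (298, np.int64(533), np.int64(131), np.int64(76)), (310, np.int
[... 1635 characters left out ...]
)), (310, np.int64(562), np.int64(130), np.int64(82)), (322, np.int64(562), np.int64(129), np.int64(86)), (334, np.int64(557), np.int64(148), np.int64(118))]
330 [(250, np.int64(578), np.int64(113), np.int64(-2)), (262, np.int64(570), np.int64(132), np.int64(52)), (274, np.int64(568), np.int64(132), np.int64(61)), (286, np.int64(567), np.int64(131), np.int64(68)), (298, np.int64(566), np.int64(131), np.int64(76)), (310, np.int64(565), np.int64(132), np.int64(84)), (322, np.int64(565), np.int64(129), np.int64(87)), (334, np.int64(560), np.int64(148), np.int64(118))]
B [489. 195.  24.]
B2 [503. 208.  23.]
brass [593. 215.  23.]
bench [549. 184.  -2.]
bench [439. 212.  -1.]
A/C [465. 110.  23.]
```

Run:
```python
from h import *
w,d=r.snapshot("wrist");c=r.get_calibration("wrist");K=c["intrinsics"];T=c["pose"]
v,u=np.mgrid[0:420,0:560]
P=np.stack([(u-K[0,2])/K[0,0]*d,-(v-K[1,2])/K[1,1]*d,-d],-1)@T[:3,:3].T+T[:3,3]
for uu in (225,235,245,308,318):
    print(uu,[tuple((P[vv,uu]*1000).round(1)) for vv in range(253,262)])
m=(P[...,2]>.03)&(d>0)
for n,b in(("fingers",(200,250,350,275)),("blocks",(60,285,180,415))):
    Q=P[b[1]:b[3],b[0]:b[2]][m[b[1]:b[3],b[0]:b[2]]];print(n,np.percentile(Q[:,2],[0,2,10,50])*1000)
print(r.get_state()["tool_pos"])
```

```text
225 [(np.float64(519.2), np.float64(111.3), np.float64(-0.6)), (np.float64(525.9), np.float64(132.2), np.float64(44.2)), (np.float64(526.1), np.float64(132.4), np.float64(45.7)), (np.float64(526.1), np.float64(132.0), np.float64(45.8)), (np.float64(526.1), np.float64(131.7), np.float64(46.2)), (np.float64(526.4), np.float64(132.1), np.float64(47.9)), (np.float64(526.5), np.float64(132.1), np.float64(49.0)), (np.float64(526.6), np.float64(132.2), np.float64(50.0)), (np.float64(526.8), np.float64(132.5), np.float64(51.5))]
235 [(np.float64(524.8), np.float64(111.2), np.float64(-0.8)), (np.float64(524.6), np.float64(110.2), np.float64(-1.7)), (np.float64(529.9), np.float64(130.8), np.float64(42.4)), (np.float64(529.9), np.float64(130.5), np.float64(42.6)), (np.float64(530.1), np.float64(130.9), np.float64(44.5)), (np.float64(530.3), np.float64(131.0), np.float64(45.6)), (np.float64(530.3), np.float64(130.6), np.float64(45.8)), (np.float64(530.4), np.float64(130.5), np.float64(46.6)), (np.float64(530.4), np.float64(130.5), np.float64(47.4))]
245 [(np.float64(530.3), np.float64(111.0), np
[... 988 characters left out ...]
 np.float64(47.4))]
318 [(np.float64(571.4), np.float64(111.2), np.float64(-1.8)), (np.float64(571.4), np.float64(110.9), np.float64(-1.1)), (np.float64(565.8), np.float64(131.4), np.float64(42.9)), (np.float64(565.8), np.float64(130.8), np.float64(42.8)), (np.float64(565.7), np.float64(131.0), np.float64(44.2)), (np.float64(565.6), np.float64(130.8), np.float64(44.6)), (np.float64(565.4), np.float64(131.5), np.float64(47.0)), (np.float64(565.5), np.float64(130.7), np.float64(46.3)), (np.float64(565.1), np.float64(131.6), np.float64(49.0))]
fingers [40.50362268 42.12213636 44.29715669 52.39897546]
blocks [109.39714301 112.33051194 117.55825873 129.3742732 ]
[0.54918111 0.12132742 0.01444566]
```

Depth puts the tips at z≈42 mm while the reading says 14 mm, so the tips are about 28 mm above the reported TCP and the fork passed over B. I'll go back behind B, lower the tips, and check with the wrist camera.

Emit:
{"name": "step_arm", "arguments": {
  "series": [
    [-8,11,0,0,0,0.08,0.727],
    [-8,11,0,0,0,0.08,0.727],
    [-8,11,0,0,0,0.08,0.727],
    [-8,11,0,0,0,0.08,0.727],
    [-8,11,0,0,0,0.08,0.727],
    [-8,11,0,0,0,0.08,0.727],
    [-8,11,0,0,0,0.08,0.727],
    [-8,11,0,0,0,0.08,0.727],
    [-8,11,0,0,0,0.08,0.727],
    [-8,11,0,0,0,0.06,0.727],
    [-2,0,0,0,0,0,0.727],
    [0,0,-6,0,0,0,0.727],
    [0,0,-6,0,0,0,0.727],
    [0,0,-6,0,0,0,0.727],
    [0,0,-4,0,0,0,0.727],
    [0,0,0,0,0,0,0.727]
  ]
}}

```text
clock: 6.55
tool_pos: [0.467, 0.2304, -0.0084]
eef_rot: [0.382, 0.924, -0.001, -0.0]
contact_force: [-0.8, -0.2, 0.4]
opening: 0.274
finger_force: 0.0
```

```bash
cat > tips.py <<'E'
from h import *
def tips():
    w,d=r.snapshot("wrist");c=r.get_calibration("wrist");K=c["intrinsics"];T=c["pose"]
    v,u=np.mgrid[0:420,0:560]
    P=np.stack([(u-K[0,2])/K[0,0]*d,-(v-K[1,2])/K[1,1]*d,-d],-1)@T[:3,:3].T+T[:3,3]
    for uu in (225,235,245,308,318):
        col=d[200:300,uu];i=200+np.argmax(col<.175);print(uu,i,(P[i,uu]*1000).round(1),(P[i+2,uu]*1000).round(1),"bench",(P[i-3,uu]*1000).round(1))
    s=r.get_state();print(s["tool_pos"].round(4),s["contact_force"].round(1),s["opening"])
    return w
if __name__=="__main__": tips()
E
python3 tips.py
```

```text
225 200 [ 4.290e+02  2.336e+02 -3.000e-01] [429.7 232.7  -0.9] bench [ 4.280e+02  2.347e+02 -4.000e-01]
235 200 [432.4 236.8  -0.7] [ 4.330e+02  2.363e+02 -1.000e-01] bench [431.4 237.8  -0.9]
245 200 [435.8 240.   -1.3] [436.5 239.3  -1.3] bench [434.7 241.2  -0.6]
308 200 [456.4 261.3  -0. ] [ 4.572e+02  2.606e+02 -3.000e-01] bench [455.5 262.2  -0.5]
318 200 [459.7 264.6  -0. ] [460.8 263.8  -1.1] bench [458.9 265.5  -0.8]
[ 0.4671  0.2306 -0.008 ] [-0.  -0.2  0.6] 0.27400870611988654
```

```bash
sed -i 's/col=d\[200:300,uu\];i=200+np.argmax(col<.175)/i=230+np.argmax(P[230:300,uu,2]>.007)/' tips.py; python3 tips.py
```

```text
225 254 [442.8 223.5  22.9] [443.1 223.3  24.1] bench [447.2 213.8  -1.4]
235 255 [446.8 224.9  19.9] [447.2 224.6  20.9] bench [451.  217.2  -0.9]
245 255 [449.8 228.   20.1] [449.9 228.2  22.2] bench [454.4 220.8  -0.6]
308 255 [469.4 247.2  19.4] [468.5 247.6  23.2] bench [476.5 242.7  -1. ]
318 255 [472.  250.5  20.4] [472.  250.3  22. ] bench [ 4.796e+02  2.464e+02 -2.000e-01]
[ 0.4673  0.2308 -0.0077] [ 0.7  0.7 -0.1] 0.273176948199383
```

The xy reading is right and the offset is a constant ~28 mm. I'll lower another 7 mm, putting the tips at about 13 mm, and push.

Emit:
{"name": "step_arm", "arguments": {
  "series": [
    [0,0,-4,0,0,0,0.727],
    [0,0,-3,0,0,0,0.727],
    [5.5,-5.5,0,0,0,0,0.727],
    [5.5,-5.5,0,0,0,0,0.727],
    [5.5,-5.5,0,0,0,0,0.727],
    [6,-6,0,0,0,0,0.727],
    [5.5,-5.5,0,0,0,0,0.727],
    [5.5,-5.5,0,0,0,0,0.727],
    [5.5,-5.5,0,0,0,0,0.727],
    [6.5,-5.5,0,0,0,-0.03,0.727],
    [6.5,-4.5,0,0,0,-0.1,0.727],
    [6.5,-5.5,0,0,0,-0.1,0.727],
    [6,-6,0,0,0,-0.1,0.727],
    [5,-6.5,0,0,0,-0.1,0.727],
    [4.5,-7,0,0,0,-0.1,0.727],
    [4,-7,0,0,0,-0.1,0.727],
    [3,-8,0,0,0,-0.1,0.727],
    [1,-7,0,0,0,-0.05,0.727],
    [0,-4,0,0,0,0,0.727],
    [0,-1,0,0,0,0,0.727]
  ]
}}

```text
clock: 8.65
tool_pos: [0.5494, 0.1293, -0.0145]
eef_rot: [0.704, 0.71, 0.0, 0.0]
contact_force: [0.4, 0.5, -0.3]
opening: 0.275
finger_force: 0.4
```

Run:
```python
from tips import *
w=tips()
cv2.imwrite("pics/w2.png",w)
```

```text
225 254 [525.9 139.9  14.3] [526.4 140.4  17.4] bench [523.7 133.9  -1.4]
235 255 [530.1 138.9  13.2] [530.4 139.4  16.2] bench [528.4 133.4  -1.4]
245 255 [534.5 139.3  13.9] [534.7 139.3  15.9] bench [533.1 133.1  -2. ]
308 255 [561.8 139.1  13. ] [561.8 138.4  13.6] bench [ 5.630e+02  1.342e+02 -3.000e-01]
318 232 [547.5 209.1 158.8] [ 5.673e+02  1.435e+02 -1.000e-01] bench [567.3 145.8  -0.6]
[ 0.5494  0.1295 -0.0145] [ 0.5 -0.5 -0.2] 0.26985839814933504
```

View pics/w2.png

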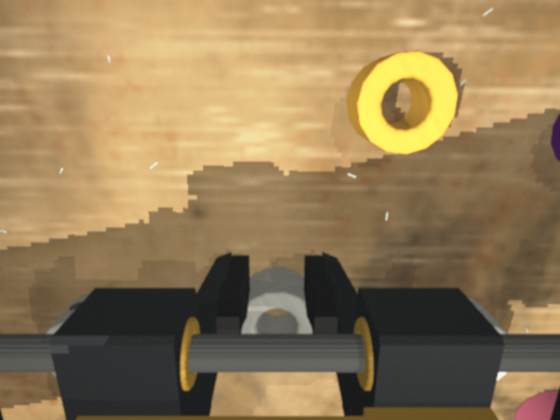

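B (ring at (277,295)) sits centred in the fork. Now I'll push it straight through the gate.

Emit:
{"name": "step_arm", "arguments": {
  "series": [
    [0,-4,0,0,0,0,0.727],
    [0,-8,0,0,0,0,0.727],
    [0,-8,0,0,0,0,0.727],
    [0,-8,0,0,0,0,0.727],
    [0,-8,0,0,0,0,0.727],
    [0,-8,0,0,0,0,0.727],
    [0,-8,0,0,0,0,0.727],
    [0,-8,0,0,0,0,0.727],
    [0,-8,0,0,0,0,0.727],
    [0,-8,0,0,0,0,0.727],
    [0,-8,0,0,0,0,0.727],
    [0,-8,0,0,0,0,0.727],
    [0,-8,0,0,0,0,0.727],
    [0,-8,0,0,0,0,0.727],
    [0,-8,0,0,0,0,0.727],
    [0,-8,0,0,0,0,0.727],
    [0,-8,0,0,0,0,0.727],
    [0,-8,0,0,0,0,0.727],
    [0,-6,0,0,0,0,0.727],
    [0,-2,0,0,0,0,0.727]
  ]
}}

```text
clock: 10.7
tool_pos: [0.5491, -0.0192, -0.0146]
eef_rot: [0.705, 0.71, -0.0, 0.0]
contact_force: [-0.5, 1.3, 0.3]
opening: 0.274
finger_force: 0.5
```

Emit:
{"name": "step_arm", "arguments": {
  "series": [
    [0,-4,0,0,0,0,0.727],
    [0,-8,0,0,0,0,0.727],
    [0,-8,0,0,0,0,0.727],
    [0,-8,0,0,0,0,0.727],
    [0,-8,0,0,0,0,0.727],
    [0,-8,0,0,0,0,0.727],
    [0,-8,0,0,0,0,0.727],
    [0,-8,0,0,0,0,0.727],
    [0,-6,0,0,0,0,0.727],
    [0,-4,0,0,0,0,0.727],
    [0,-3,0,0,0,0,0.727],
    [0,-2,0,0,0,0,0.727],
    [0,-1,0,0,0,0,0.727],
    [0,0,0,0,0,0,0.727]
  ]
}}

```text
clock: 12.1
tool_pos: [0.5492, -0.094, -0.0145]
eef_rot: [0.704, 0.71, 0.0, 0.0]
contact_force: [0.3, 1.0, -0.6]
opening: 0.275
finger_force: 0.3
```

```bash
cat > ring.py <<'E'
from h import *
def ringdepth():
    "centres of 24 mm high round things from wrist+side depth"
    out=[]
    for n in("side","top"):
        im,d=r.snapshot(n);c=r.get_calibration(n);K=c["intrinsics"];T=c["pose"]
        v,u=np.mgrid[0:420,0:560]
        P=np.stack([(u-K[0,2])/K[0,0]*d,-(v-K[1,2])/K[1,1]*d,-d],-1)@T[:3,:3].T+T[:3,3]
        m=((abs(P[...,2]-.0235)<.005)&(d>0)&(P[...,0]>.42)&(P[...,0]<.7)&(abs(P[...,1]-.05)<.2)).astype(np.uint8)
        k,l,st,ce=cv2.connectedComponentsWithStats(m)
        for i in range(1,k):
            if st[i,4]<50: continue
            Q=P[l==i][:,:2]*1000;(x,y),R=cv2.minEnclosingCircle(Q.astype(np.float32))
            print(n,round(x,1),round(y,1),"R",round(R,1),st[i,4],im[l==i].mean(0).round())
        cv2.imwrite(f"pics/{n}_last.png",im)
if __name__=="__main__":ringdepth()
E
python3 ring.py
```

```text
side 550.7 -107.3 R 14.1 58 [88. 91. 97.]
side 660.8 -42.7 R 26.8 254 [126. 144. 160.]
side 424.7 -17.0 R 18.2 95 [104. 111.  13.]
side 698.3 37.6 R 16.8 86 [109.  91. 181.]
side 463.7 94.9 R 18.6 194 [162. 169. 180.]
side 640.4 94.9 R 17.9 202 [166. 173. 184.]
side 684.7 192.5 R 18.1 224 [160.  59. 140.]
side 596.7 203.8 R 18.1 238 [ 61. 162. 219.]
top 683.4 191.8 R 17.8 124 [153.  77. 143.]
top 696.1 35.3 R 16.4 65 [116. 107. 172.]
top 660.7 -42.4 R 25.3 92 [138. 157. 166.]
top 638.9 93.9 R 18.1 127 [171. 181. 186.]
top 596.0 202.0 R 17.9 129 [104. 172. 207.]
top 462.4 93.7 R 17.8 128 [175. 185. 190.]
```

B now sits at y≈-115, near the stop, and the others are undisturbed. Next is collar C at (462.5,94).

```bash
python3 plan.py 462.5 94 1.57 60 0 8 21.4
```

```text
start [413.5   94.     1.57] end [549.5  21.    0. ] straight 26.54778802010244
--,[8,0,0,0,0,0,0.727],[8,0,0,0,0,0,0.727],[8,0,0,0,0,0,0.727],[8,0,0,0,0,0,0.727],[8,0,0,0,0,0,0.727],[8,0,0,0,0,0,0.727],[8,0.5,0,0,0,-0.02,0.727],[8,2,0,0,0,-0.14,0.727],[8.5,1,0,0,0,-0.13,0.727],[8.5,0,0,0,0,-0.13,0.727],[8.5,-1.5,0,0,0,-0.14,0.727],[8,-2.5,0,0,0,-0.13,0.727],[8,-3,0,0,0,-0.13,0.727],[7,-4.5,0,0,0,-0.14,0.727],[6.5,-5.5,0,0,0,-0.13,0.727],[6,-6,0,0,0,-0.13,0.727],[5,-7,0,0,0,-0.14,0.727],[4,-7.5,0,0,0,-0.13,0.727],[2,-8,0,0,0,-0.08,0.727],[0,-8,0,0,0,0,0.727]
--,[0,-8,0,0,0,0,0.727],[0,-8,0,0,0,0,0.727],[0,-7,0,0,0,0,0.727]
```

Emit:
{"name": "step_arm", "arguments": {
  "series": [
    [0,6,0,0,0,0,0.727],
    [0,4,10,0,0,0,0.727],
    [0,0,12,0,0,0,0.727],
    [0,0,12,0,0,0,0.727],
    [-8.5,11,0,0,0,0.098,0.727],
    [-8.5,11,0,0,0,0.098,0.727],
    [-8.5,11,0,0,0,0.098,0.727],
    [-8.5,11,0,0,0,0.098,0.727],
    [-8.5,11,0,0,0,0.098,0.727],
    [-8.5,11,0,0,0,0.098,0.727],
    [-8.5,11,0,0,0,0.098,0.727],
    [-8.5,11,0,0,0,0.098,0.727],
    [-8.5,11,0,0,0,0.098,0.727],
    [-8.5,11,0,0,0,0.098,0.727],
    [-8.5,11,0,0,0,0.098,0.727],
    [-8.5,11,0,0,0,0.098,0.727],
    [-8.5,11,0,0,0,0.098,0.727],
    [-8.5,11,0,0,0,0.098,0.727],
    [-8.5,11,0,0,0,0.098,0.727],
    [-8.5,13,0,0,0,0.098,0.727]
  ]
}}

```text
clock: 14.2
tool_pos: [0.4224, 0.0814, 0.0204]
eef_rot: [0.045, 0.999, -0.001, 0.001]
contact_force: [0.1, 0.1, -0.3]
opening: 0.274
finger_force: 0.0
```

Emit:
{"name": "step_arm", "arguments": {
  "series": [
    [0,0,0,0,0,0,0.727],
    [0,0,0,0,0,0,0.727]
  ]
}}

```text
clock: 14.4
tool_pos: [0.4223, 0.0812, 0.02]
eef_rot: [0.047, 0.999, -0.001, 0.001]
contact_force: [0.2, 0.0, -0.1]
opening: 0.28
finger_force: 0.0
```

Emit:
{"name": "step_arm", "arguments": {
  "series": [
    [-3,4,0,0,0,0.03,0.727],
    [-3,4,0,0,0,0.03,0.727],
    [-3,5,0,0,0,0.03,0.727],
    [0,0,0,0,0,0,0.727]
  ]
}}

```text
clock: 14.8
tool_pos: [0.4128, 0.0946, 0.0197]
eef_rot: [0.002, 1.0, -0.001, 0.0]
contact_force: [0.8, 0.4, -0.1]
opening: 0.27
finger_force: 0.0
```

```bash
python3 -c "
from h import *
s=r.get_state();print(s['q'].round(2),s['tool_pos'],s['eef_rot'])"
```

```text
[-0.27  0.85 -0.1   2.3   1.55  0.08 -0.32] [0.41284463 0.09456393 0.01968383] [ 1.92946514e-03  9.99997768e-01 -8.61116442e-04  1.52753322e-05]
```

Emit:
{"name": "step_arm", "arguments": {
  "series": [
    [4,0,0,0,0,0,0.727],
    [5,0,0,0,0,0,0.727],
    [0,0,-6,0,0,0,0.727],
    [0,0,-6,0,0,0,0.727],
    [0,0,-6,0,0,0,0.727],
    [0,0,-6,0,0,0,0.727],
    [0,0,-6,0,0,0,0.727],
    [0,0,-4,0,0,0,0.727],
    [0,0,0,0,0,0,0.727]
  ]
}}

```text
clock: 15.7
tool_pos: [0.4215, 0.0937, -0.0149]
eef_rot: [0.002, 1.0, -0.001, -0.001]
contact_force: [0.0, -0.5, 0.1]
opening: 0.273
finger_force: 0.0
```

```bash
python3 -c "
from tips import *
tips();print(r.get_state()['q'].round(2))"
```

```text
225 254 [409.5  72.5  15.1] [409.4  72.8  17.3] bench [416.1  69.9  -2. ]
235 255 [411.   76.5  13. ] [410.6  76.8  15.9] bench [ 4.158e+02  7.480e+01 -3.000e-01]
245 255 [411.2  80.8  12.6] [411.   81.   15.1] bench [415.9  79.5  -0.5]
308 255 [411.  108.1  13.3] [411.2 108.   14.8] bench [416.3 109.4  -1.2]
318 255 [411.2 112.5  12.8] [410.9 112.2  15.4] bench [416.2 114.1  -0.9]
[ 0.4215  0.094  -0.0147] [ 0.1 -0.7  0.1] 0.2734233243182316
[-0.16  0.93 -0.27  2.27  1.74  0.22 -0.51]
```

Emit:
{"name": "step_arm", "arguments": {
  "series": [
    [8,0,0,0,0,0,0.727],
    [8,0,0,0,0,0,0.727],
    [8,0,0,0,0,0,0.727],
    [8,0,0,0,0,0,0.727],
    [8,0,0,0,0,0,0.727],
    [8,0.5,0,0,0,-0.02,0.727],
    [4,1,0,0,0,-0.07,0.727],
    [4,1,0,0,0,-0.07,0.727],
    [4.25,0.5,0,0,0,-0.065,0.727],
    [4.25,0.5,0,0,0,-0.065,0.727],
    [4.25,0,0,0,0,-0.065,0.727],
    [4.25,0,0,0,0,-0.065,0.727],
    [4.25,-0.75,0,0,0,-0.07,0.727],
    [4.25,-0.75,0,0,0,-0.07,0.727],
    [4,-1.25,0,0,0,-0.065,0.727],
    [4,-1.25,0,0,0,-0.065,0.727],
    [4,-1.5,0,0,0,-0.065,0.727],
    [4,-1.5,0,0,0,-0.065,0.727],
    [3.5,-2.25,0,0,0,-0.07,0.727],
    [3.5,-2.25,0,0,0,-0.07,0.727]
  ]
}}

```text
clock: 17.75
tool_pos: [0.524, 0.0866, -0.0144]
eef_rot: [0.464, 0.886, -0.0, -0.002]
contact_force: [-0.2, 0.2, 1.6]
opening: 0.276
finger_force: 0.6
```

Emit:
{"name": "step_arm", "arguments": {
  "series": [
    [3.25,-2.75,0,0,0,-0.065,0.727],
    [3.25,-2.75,0,0,0,-0.065,0.727],
    [3,-3,0,0,0,-0.065,0.727],
    [3,-3,0,0,0,-0.065,0.727],
    [2.5,-3.5,0,0,0,-0.07,0.727],
    [2.5,-3.5,0,0,0,-0.07,0.727],
    [2,-3.75,0,0,0,-0.065,0.727],
    [2,-3.75,0,0,0,-0.065,0.727],
    [1,-4,0,0,0,-0.04,0.727],
    [1,-4,0,0,0,-0.03,0.727],
    [0,-2,0,0,0,0,0.727],
    [0,0,0,0,0,0,0.727]
  ]
}}

```text
clock: 18.95
tool_pos: [0.5474, 0.0498, -0.0146]
eef_rot: [0.704, 0.71, -0.0, -0.002]
contact_force: [0.0, 0.6, -0.3]
opening: 0.274
finger_force: 0.1
```

Run:
```python
from tips import *
w=tips();s,_=r.snapshot("side")
cv2.imwrite("pics/w3.png",w[200:420])
```

```text
225 251 [545.9 129.1 158.9] [521.6  53.3  -1.2] bench [5.218e+02 5.650e+01 1.000e-01]
235 255 [527.9  58.6  11.8] [528.3  59.2  15.1] bench [ 5.264e+02  5.440e+01 -2.000e-01]
245 255 [532.4  59.4  13.3] [532.5  59.1  14.7] bench [ 5.312e+02  5.430e+01 -4.000e-01]
308 239 [545.9 129.1 158.9] [560.8  59.8  -1.5] bench [560.7  62.5  -1. ]
318 255 [564.1  59.3  12.6] [563.8  59.6  15.1] bench [565.7  54.6  -0.6]
[ 0.5473  0.0499 -0.0147] [ 0.1 -0.1 -0.3] 0.27729254277143167
```

View pics/w3.png

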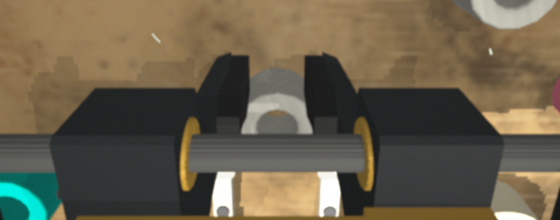

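C is in the fork at (275,115), with the gate rails just ahead. I'll correct x by 1.5 mm and push it in.

Emit:
{"name": "step_arm", "arguments": {
  "series": [
    [0.5,-4,0.5,0,0,0,0.727],
    [0.5,-7,0,0,0,0,0.727],
    [0.5,-7,0,0,0,0,0.727],
    [0,-7,0,0,0,0,0.727],
    [0,-7,0,0,0,0,0.727],
    [0,-7,0,0,0,0,0.727],
    [0,-7,0,0,0,0,0.727],
    [0,-7,0,0,0,0,0.727],
    [0,-7,0,0,0,0,0.727],
    [0,-7,0,0,0,0,0.727],
    [0,-7,0,0,0,0,0.727],
    [0,-7,0,0,0,0,0.727],
    [0,-7,0,0,0,0,0.727],
    [0,-6,0,0,0,0,0.727],
    [0,-4,0,0,0,0,0.727],
    [0,-4,0,0,0,0,0.727],
    [0,-2,0,0,0,0,0.727],
    [0,-2,0,0,0,0,0.727],
    [0,0,0,0,0,0,0.727]
  ]
}}

```text
clock: 20.95
tool_pos: [0.5488, -0.0559, -0.0142]
eef_rot: [0.704, 0.71, -0.0, -0.002]
contact_force: [-0.4, 0.0, 0.6]
opening: 0.273
finger_force: 0.0
```

```bash
python3 ring.py; python3 plan.py 639.2 94 -1.3 60 0 8 21.4
```

```text
side 549.2 -66.5 R 14.0 58 [85. 88. 94.]
side 659.1 -43.0 R 26.8 263 [126. 145. 161.]
side 424.7 -17.3 R 17.5 94 [100. 108.  14.]
side 698.4 37.4 R 17.1 85 [138. 115. 207.]
side 640.5 94.7 R 18.2 201 [167. 174. 185.]
side 685.4 192.8 R 18.1 221 [162.  60. 141.]
side 597.1 203.9 R 17.8 241 [ 61. 162. 218.]
top 683.8 191.7 R 17.8 127 [156.  79. 145.]
top 695.8 35.3 R 16.4 63 [138. 128. 189.]
top 670.6 -41.1 R 21.4 67 [145. 164. 173.]
top 639.2 93.6 R 18.0 129 [174. 184. 189.]
top 596.2 203.2 R 18.2 128 [107. 176. 212.]
start [686.5 107.   -1.3] end [549.  21.  -0.] straight 47.99910417184656
--,[-8,-2,0,0,0,0,0.727],[-7.5,-2,0,0,0,0,0.727],[-7.5,-2.5,0,0,0,0,0.727],[-8,-2,0,0,0,0,0.727],[-7.5,-2,0,0,0,0,0.727],[-8,-2,0,0,0,0,0.727],[-7.5,-2.5,0,0,0,0,0.727],[-8,-2,0,0,0,0,0.727],[-7.5,-2,0,0,0,0,0.727],[-8,-1,0,0,0,0.07,0.727],[-8.5,-0.5,0,0,0,0.13,0.727],[-8.5,-2,0,0,0,0.13,0.727],[-8,-2.5,0,0,0,0.14,0.727],[-7.5,-4,0,0,0,0.13,0.727],[-7,-4.5,0,0,0,0.13,0.727],[-6,-6,0,0,0,0.14,0.727],[-5.5,-6,0,0,0,0.13,0.727],[-5,-7.5,0,0,0,0.13,0.727],[-3.5,-7.5,0,0,0,0.14,0.727],[-0.5,-8,0,0,0,0.03,0.727]
--,[0,-8,0,0,0,0,0.727],[0,-8,0,0,0,0,0.727],[0,-1.5,0,0,0,0,0.727]
```

Run:
```python
from h import *
for n in("side","top"):
    d=np.load(f"pics/{n}0.npy");c=r.get_calibration(n);K=c["intrinsics"];T=c["pose"]
    v,u=np.mgrid[0:420,0:560]
    P=np.stack([(u-K[0,2])/K[0,0]*d,-(v-K[1,2])/K[1,1]*d,-d],-1)@T[:3,:3].T+T[:3,3]
    m=(d>0)&(P[...,0]>.71)&(P[...,0]<.9)&(abs(P[...,1]-.08)<.16)&(P[...,2]>.03)
    Q=P[m];print(n,len(Q),Q.min(0),Q.max(0))
print(r.get_state()["q"].round(2))
```

```text
side 3043 [ 0.71043535 -0.07982897  0.03008978] [0.89996499 0.13474375 0.30897874]
top 1393 [ 0.71039928 -0.07984953  0.03014511] [0.8998995  0.13158277 0.30389838]
[ 0.14  0.96 -0.21  1.91  0.54  0.33 -0.49]
```

Emit:
{"name": "step_arm", "arguments": {
  "series": [
    [0,6,0,0,0,0,0.727],
    [0,4,10,0,0,0,0.727],
    [0,0,12,0,0,0,0.727],
    [0,0,12,0,0,0,0.727],
    [6,10,0,0,0,-0.08,0.727],
    [6,10,0,0,0,-0.08,0.727],
    [6,10,0,0,0,-0.08,0.727],
    [6,10,0,0,0,-0.08,0.727],
    [6,10,0,0,0,-0.08,0.727],
    [6,10,0,0,0,-0.08,0.727],
    [6,10,0,0,0,-0.08,0.727],
    [6,10,0,0,0,-0.08,0.727],
    [0,0,0,0,0,0,0.727]
  ]
}}

```text
clock: 22.35
tool_pos: [0.5981, 0.0366, 0.0211]
eef_rot: [0.891, 0.453, 0.002, -0.002]
contact_force: [-0.3, 0.5, 0.0]
opening: 0.273
finger_force: 0.0
```

Run:
```python
from h import *
for n in("side","top"):
    d=np.load(f"pics/{n}0.npy");c=r.get_calibration(n);K=c["intrinsics"];T=c["pose"]
    v,u=np.mgrid[0:420,0:560]
    P=np.stack([(u-K[0,2])/K[0,0]*d,-(v-K[1,2])/K[1,1]*d,-d],-1)@T[:3,:3].T+T[:3,3]
    for y0 in(-.05,0,.05,.1,.15,.2):
      for x0 in(.65,.7,.75,.8):
        m=(d>0)&(P[...,0]>x0)&(P[...,0]<x0+.05)&(P[...,1]>y0)&(P[...,1]<y0+.05)
        if P[m][:,2].max()>.03:print(n,x0,y0,np.percentile(P[m][:,2],99).round(3))
print(r.get_state()["q"].round(2))
```

```text
side 0.7 -0.05 0.002
side 0.75 0.05 0.067
side 0.8 0.05 0.214
side 0.75 0.1 0.067
side 0.8 0.1 0.066
top 0.75 0.05 0.067
top 0.8 0.05 0.216
top 0.75 0.1 0.067
top 0.8 0.1 0.068
[-0.07  0.92 -0.12  1.77  0.2   0.45 -0.95]
```

Emit:
{"name": "step_arm", "arguments": {
  "series": [
    [8.5,8,0,0,0,-0.047,0.727],
    [8.5,8,0,0,0,-0.047,0.727],
    [8.5,8,0,0,0,-0.047,0.727],
    [8.5,8,0,0,0,-0.047,0.727],
    [8.5,8,0,0,0,-0.047,0.727],
    [8.5,8,0,0,0,-0.047,0.727],
    [8.5,8,0,0,0,-0.047,0.727],
    [8.5,8,0,0,0,-0.047,0.727],
    [8.5,8,0,0,0,-0.047,0.727],
    [8.5,8,0,0,0,-0.047,0.727],
    [0,0,0,0,0,0,0.727]
  ]
}}

```text
clock: 23.45
tool_pos: [0.6825, 0.1152, 0.0205]
eef_rot: [0.972, 0.234, 0.002, -0.002]
contact_force: [0.4, 0.3, -1.3]
opening: 0.273
finger_force: 0.0
```

```bash
python3 plan.py 639.3 94 -1.1 40 0 5 21.4; python3 -c "
from plant import r
print(r.get_state()['q'].round(2))"
```

```text
start [683.  116.   -1.1] end [549.  21.  -0.] straight 76.79901213148067
--,[-4.5,-2,0,0,0,0,0.727],[-4.5,-2.5,0,0,0,0,0.727],[-4.5,-2,0,0,0,0,0.727],[-4.5,-2.5,0,0,0,0,0.727],[-4.5,-2,0,0,0,0,0.727],[-4.5,-2.5,0,0,0,0,0.727],[-4,-2,0,0,0,0,0.727],[-4.5,-2.5,0,0,0,0,0.727],[-4.5,-2,0,0,0,0,0.727],[-4.5,-2.5,0,0,0,0,0.727],[-4.5,-2,0,0,0,0,0.727],[-4.5,-2.5,0,0,0,0,0.727],[-4.5,-2.5,0,0,0,0,0.727],[-4.5,-2,0,0,0,0,0.727],[-4.5,-2.5,0,0,0,0,0.727],[-4.5,-2,0,0,0,0,0.727],[-4.5,-2.5,0,0,0,0,0.727],[-4,-2,0,0,0,0,0.727],[-4.5,-2.5,0,0,0,0,0.727],[-4.5,-2,0,0,0,0,0.727]
--,[-4.5,-2.5,0,0,0,0,0.727],[-6,0,0,0,0,0.13,0.727],[-5.5,-1,0,0,0,0.12,0.727],[-5,-2,0,0,0,0.13,0.727],[-5.5,-2,0,0,0,0.12,0.727],[-4.5,-3,0,0,0,0.13,0.727],[-4.5,-3.5,0,0,0,0.12,0.727],[-4,-4,0,0,0,0.13,0.727],[-3.5,-4.5,0,0,0,0.12,0.727],[-2,-5,0,0,0,0.1,0.727],[0,-5,0,0,0,0,0.727],[0,-5,0,0,0,0,0.727],[0,-5,0,0,0,0,0.727],[0,-5,0,0,0,0,0.727],[0,-2.5,0,0,0,0,0.727]
[-0.23  1.01  0.    1.47 -0.01  0.66 -1.32]
```

Emit:
{"name": "step_arm", "arguments": {
  "series": [
    [0,0,-10,0,0,0,0.727],
    [0,0,-10,0,0,0,0.727],
    [0,0,-9,0,0,0,0.727],
    [0,0,-6,0,0,0,0.727],
    [0,0,0,0,0,0,0.727]
  ]
}}

```text
clock: 23.95
tool_pos: [0.6805, 0.1138, -0.0168]
eef_rot: [0.973, 0.232, -0.0, -0.002]
contact_force: [-0.1, -0.4, 0.0]
opening: 0.272
finger_force: 0.0
```

```bash
python3 tips.py
```

```text
225 235 [750.6 149.7 157.5] [6.806e+02 1.412e+02 2.000e-01] bench [6.829e+02 1.422e+02 3.000e-01]
235 255 [679.9 134.4  11.5] [680.  134.3  13.5] bench [6.758e+02 1.339e+02 1.000e-01]
245 255 [681.6 130.5  10.9] [681.5 130.3  12.6] bench [ 6.776e+02  1.296e+02 -6.000e-01]
308 255 [694.2 106.1  11.4] [694.6 106.6  14.5] bench [691.2 103.5   0. ]
318 255 [696.2 102.3  11.5] [696.1 102.4  13.3] bench [693.3  99.3  -0. ]
[ 0.6812  0.114  -0.016 ] [-0.5 -1.2 -0. ] 0.2762919263254676
```

Emit:
{"name": "step_arm", "arguments": {
  "series": [
    [-7.5,-3.5,2,0,0,0,0.727],
    [-7.75,-4,0,0,0,0,0.727],
    [-7.75,-4,0,0,0,0,0.727],
    [-7.75,-4,0,0,0,0,0.727],
    [-7.75,-4,0,0,0,0,0.727],
    [-7.75,-4,0,0,0,0,0.727],
    [-7.75,-4,0,0,0,0,0.727],
    [-7.75,-4,0,0,0,0,0.727],
    [-7.75,-4,0,0,0,0,0.727],
    [-7.75,-4,0,0,0,0,0.727],
    [-7.5,-3.5,0,0,0,0,0.727],
    [-5,-2.5,0,0,0,0,0.727],
    [-2,-1,0,0,0,0,0.727],
    [0,0,0,0,0,0,0.727]
  ]
}}

```text
clock: 25.4
tool_pos: [0.5895, 0.0675, -0.0133]
eef_rot: [0.973, 0.232, 0.0, -0.002]
contact_force: [-0.1, -0.2, -0.1]
opening: 0.276
finger_force: 0.0
```

Run:
```python
from tips import *
w=tips()
cv2.imwrite("pics/w4.png",w[200:420])
```

```text
225 254 [587.9  92.3  16.5] [587.8  92.   18. ] bench [580.   91.5  -2.4]
235 255 [588.4  88.1  14.3] [588.3  87.8  15.8] bench [582.2  87.1  -1.4]
245 255 [590.8  84.3  15.2] [590.8  84.2  17.1] bench [584.3  82.8  -1.6]
308 255 [602.9  59.9  14.7] [602.4  59.7  15.5] bench [597.9  55.8  -1.7]
318 255 [604.7  56.   14.3] [604.4  55.9  15.7] bench [600.   51.4  -2.1]
[ 0.5896  0.0677 -0.0134] [1.  0.2 0.2] 0.2749173154693901
```

View pics/w4.png

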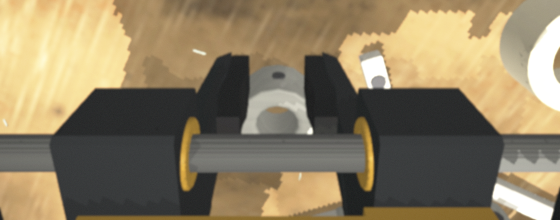

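A is centred in the fork at (275,105). Next comes the arc onto the axis.

Emit:
{"name": "step_arm", "arguments": {
  "series": [
    [-3,0,0,0,0,0.065,0.727],
    [-3,0,0,0,0,0.065,0.727],
    [-2.75,-0.5,0,0,0,0.06,0.727],
    [-2.75,-0.5,0,0,0,0.06,0.727],
    [-2.5,-1,0,0,0,0.065,0.727],
    [-2.5,-1,0,0,0,0.065,0.727],
    [-2.75,-1,0,0,0,0.06,0.727],
    [-2.75,-1,0,0,0,0.06,0.727],
    [-2.25,-1.5,0,0,0,0.065,0.727],
    [-2.25,-1.5,0,0,0,0.065,0.727],
    [-2.25,-1.75,0,0,0,0.06,0.727],
    [-2.25,-1.75,0,0,0,0.06,0.727],
    [-2,-2,0,0,0,0.065,0.727],
    [-2,-2,0,0,0,0.065,0.727],
    [-1.75,-2.25,0,0,0,0.06,0.727],
    [-1.75,-2.25,0,0,0,0.06,0.727],
    [-1,-2.5,0,0,0,0.05,0.727],
    [-1,-2.5,0,0,0,0.05,0.727],
    [0,0,0,0,0,0,0.727]
  ]
}}

```text
clock: 27.35
tool_pos: [0.5494, 0.0425, -0.0134]
eef_rot: [0.708, 0.706, -0.0, -0.002]
contact_force: [0.1, 0.8, 0.0]
opening: 0.271
finger_force: 0.0
```

Run:
```python
from tips import *
w=tips()
cv2.imwrite("pics/w5.png",w[200:420])
```

```text
225 254 [526.4  53.6  16.6] [526.6  53.4  18. ] bench [523.6  46.6  -1.6]
235 255 [530.4  52.4  14.9] [530.6  52.1  16.2] bench [528.5  46.5  -0.7]
245 255 [534.8  52.4  14.9] [534.9  52.2  16.5] bench [533.2  46.3  -1.1]
308 255 [562.1  51.7  13.5] [562.   51.6  15.4] bench [563.5  45.7  -2.2]
318 255 [566.4  51.8  13.7] [566.1  52.2  16.5] bench [568.1  46.4  -0.8]
[ 0.5495  0.0427 -0.0134] [-0.2  0.3 -0.4] 0.269755473306019
```

View pics/w5.png

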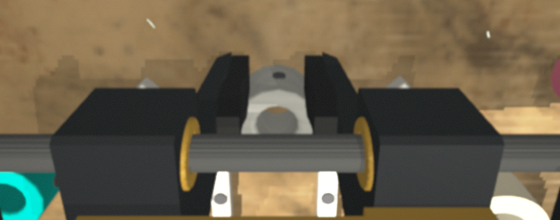

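Centred again. Final push, then back off and rise clear.

Emit:
{"name": "step_arm", "arguments": {
  "series": [
    [-0.5,-3,0,0,0,0,0.727],
    [0,-6,0,0,0,0,0.727],
    [0,-6,0,0,0,0,0.727],
    [0,-6,0,0,0,0,0.727],
    [0,-6,0,0,0,0,0.727],
    [0,-6,0,0,0,0,0.727],
    [0,-6,0,0,0,0,0.727],
    [0,-6,0,0,0,0,0.727],
    [0,-6,0,0,0,0,0.727],
    [0,-5,0,0,0,0,0.727],
    [0,-3,0,0,0,0,0.727],
    [0,-2,0,0,0,0,0.727],
    [0,0,0,0,0,0,0.727]
  ]
}}

```text
clock: 28.7
tool_pos: [0.5491, -0.0185, -0.0132]
eef_rot: [0.708, 0.706, -0.0, -0.002]
contact_force: [0.3, 0.4, -0.2]
opening: 0.269
finger_force: 0.0
```

Emit:
{"name": "step_arm", "arguments": {
  "series": [
    [0,6,0,0,0,0,0.727],
    [0,8,6,0,0,0,0.727],
    [0,8,12,0,0,0,0.727],
    [0,12,15,0,0,0,0.727],
    [0,15,15,0,0,0,0.727],
    [0,20,15,0,0,0,0.727],
    [0,20,15,0,0,0,0.727],
    [0,20,15,0,0,0,0.727],
    [0,20,15,0,0,0,0.727],
    [0,20,15,0,0,0,0.727],
    [-5,20,15,0,0,0,0.727],
    [-10,20,15,0,0,0,0.727],
    [-10,20,15,0,0,0,0.727],
    [-10,20,10,0,0,0,0.727],
    [0,0,0,0,0,0,0.727]
  ]
}}

```text
clock: 30.2
tool_pos: [0.5127, 0.2165, 0.1675]
eef_rot: [0.705, 0.709, 0.003, -0.003]
contact_force: [0.1, 0.4, 0.7]
opening: 0.271
finger_force: 0.0
```

```bash
python3 ring.py
python3 - <<'E'
import cv2,numpy as np
cr=lambda p,b,f:cv2.resize(cv2.imread(p)[b[1]:b[3],b[0]:b[2]],None,fx=f,fy=f,interpolation=cv2.INTER_CUBIC)
cv2.imwrite("pics/f1.png",np.hstack([cr("pics/top_last.png",(180,130,380,290),2),cr("pics/side_last.png",(200,130,400,290),2)]))
E
```

```text
side 552.3 -75.1 R 55.2 460 [172. 180. 191.]
side 660.0 -43.4 R 26.8 257 [211. 229. 235.]
side 695.3 37.7 R 17.2 84 [175. 147. 235.]
side 684.9 192.9 R 18.1 230 [148.  56. 129.]
side 596.9 203.9 R 17.9 240 [ 60. 157. 208.]
top 683.9 192.0 R 18.2 127 [140.  71. 131.]
top 695.8 35.2 R 16.4 61 [176. 164. 222.]
top 658.8 -44.1 R 26.0 207 [205. 225. 227.]
top 596.3 202.5 R 17.9 131 [ 98. 162. 197.]
top 549.6 -38.5 R 17.7 131 [183. 193. 199.]
top 550.1 -95.2 R 35.8 263 [182. 193. 199.]
top 424.8 -17.9 R 16.9 69 [175. 189.  89.]
```

View pics/f1.png

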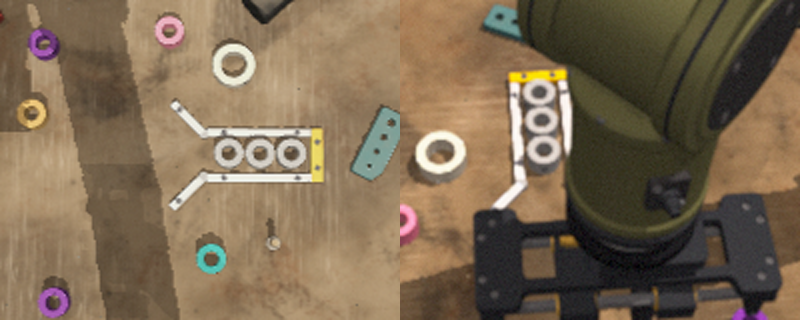

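The top view shows three steel collars in a row at (228,152), (260,152) and (291,152), inside the slot. The third one's trailing edge is about 14 mm past the gate, and everything else is in place.

```bash
python3 -c "
from plant import r
print(r.finish_job())"
```

```text
the job is handed in; nothing more can be done
None
```

All three steel collars stand in a row inside the slot, the last about 14 mm past the gate; nothing else appeared to have moved, and I handed the job in at about 30 s.

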